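# Snap four rivet caps home on a strap

### The job

The tan strap on the stone is ready for rivet setting: with a fingertip press its four brass caps lightly straight down on their posts, one after the other from the buckle end to the rounded end so that the two layers lie flat, each fully home before the next is pressed. Do not press so hard that the leather is marked, do not pick up or shift the strap, and leave everything else on the bench as it is.

Things in the scene. Friction and masses are not known exactly. Their poses are not given: they have to be found in the camera images.
- stone: white marble working slab lying fixed on the bench, 340 x 400 mm, 25 mm thick, its flat top at z = 0.025 m. Origin: centre of underside
- strap: the tan strap: two layers of stiff sole leather, rigid, loose and flat on the stone, pointing any way; 38 mm wide, 8 mm thick (upper face at z = 0.033 m), about 0.2 kg. Origin: centre of underside, midway between second and third rivets; x axis along the strap towards the buckle, z up. Rivets on the centre line at x = +75, +25, -25, -75 mm. A press of more than 20 N marks the leather
- buckle (a point): middle of the buckle's outer bar, 4 mm above the stone, at x = +150 mm of the strap. The brass buckle spans x = +109 to +155 mm, is 55 mm wide and up to 13 mm high; between buckle and second rivet, at x = +50 mm, a leather keeper band stands 3 mm above the leather
- tip (a point): middle of the strap's rounded end, 4 mm above the stone, at x = -124 mm of the strap
- cap1_top (a point): centre of the top of the first (nearest the buckle) rivet cap on the tan strap: domed brass, 15 mm wide, 4.5 mm thick; it moves with the cap. At the start it is 8.5 to 9.5 mm above the leather (about 42 mm above the bench), when home 4.5 mm above it
- cap2_top (a point): centre of the top of the second rivet cap on the tan strap: domed brass, 15 mm wide, 4.5 mm thick; it moves with the cap. At the start it is 8.5 to 9.5 mm above the leather (about 42 mm above the bench), when home 4.5 mm above it
- cap3_top (a point): centre of the top of the third rivet cap on the tan strap: domed brass, 15 mm wide, 4.5 mm thick; it moves with the cap. At the start it is 8.5 to 9.5 mm above the leather (about 42 mm above the bench), when home 4.5 mm above it
- cap4_top (a point): centre of the top of the fourth (nearest the rounded end) rivet cap on the tan strap: domed brass, 15 mm wide, 4.5 mm thick; it moves with the cap. At the start it is 8.5 to 9.5 mm above the leather (about 42 mm above the bench), when home 4.5 mm above it
- cap1 (a joint): how far the first (nearest the buckle) cap has been pushed straight down on its post: at the start 0 to 0.001 m, fully home at 0.005 m where it stops. It slides stiffly, at a steady push of about 3.5 N, and stays where it is left. Besides this the whole rivet sinks while pressed, as the leather under it gives (about 1 mm for each 5 N, at most 4 mm), and springs back on release
- cap2 (a joint): how far the second cap has been pushed straight down on its post: at the start 0 to 0.001 m, fully home at 0.005 m where it stops. It slides stiffly, at a steady push of about 3.5 N, and stays where it is left. Besides this the whole rivet sinks while pressed, as the leather under it gives (about 1 mm for each 5 N, at most 4 mm), and springs back on release
- cap3 (a joint): how far the third cap has been pushed straight down on its post: at the start 0 to 0.001 m, fully home at 0.005 m where it stops. It slides stiffly, at a steady push of about 3.5 N, and stays where it is left. Besides this the whole rivet sinks while pressed, as the leather under it gives (about 1 mm for each 5 N, at most 4 mm), and springs back on release
- cap4 (a joint): how far the fourth (nearest the rounded end) cap has been pushed straight down on its post: at the start 0 to 0.001 m, fully home at 0.005 m where it stops. It slides stiffly, at a steady push of about 3.5 N, and stays where it is left. Besides this the whole rivet sinks while pressed, as the leather under it gives (about 1 mm for each 5 N, at most 4 mm), and springs back on release
- done_strap: finished dark-brown strap, same build, steel buckle, its four steel caps already home; lies on the white bench to the right; a bystander
- dish: white ceramic dish, 68 mm across, 22 mm high, with spare brass caps in it; stands in a corner of the stone; a bystander; origin: centre of underside
- setter: upright steel rivet setter (punch), 22 mm thick, 108 mm tall, standing in a corner of the stone; a bystander; origin: centre of underside
- anvil: round dark steel rivet anvil, 56 mm across, 16 mm high, in a corner of the stone; a bystander; origin: centre of underside
- hammer: shoemaker's hammer lying on the bench to the left, 255 mm long, 35 mm high, wooden handle; a bystander
- scissors: closed scissors with black grips lying on the bench right of the stone, about 240 mm long, 9 mm high; a bystander

How it is judged:
By the outcome, as a careful person would: the job done as asked, in the order asked, and still so for the second after the job is handed in, with the robot touching nothing.
It also fails if it takes over 45 s, if anything falls off the work surface, if the arm or the gripper's body presses on something with over 40 N, if the wrist force passes 120 N, or if a joint passes its speed limit or range.

### The arm

A 6-joint arm with a two-finger parallel gripper is mounted at the origin on the work surface. World frame = base frame: x ahead of the robot, y to its left, z up, the work surface at z = 0. Lengths are in m, angles in rad, forces in N, time in s.
With the tool pointing down it reaches from about 0.325 to 0.75 m from the base axis. Payload 7.6 kg.
Tool frame: the origin (TCP) lies between the finger pads; the fingertips stand 8 mm ahead of it and the grasp point (between the pads) lies 11 mm behind it; z points along the fingers, y is the line along which they close (so a half turn about z gives the same grasp; the last joint's range is limited). The gripper opens to 85 mm and grips with 20 to 120 N. Pads are 22 mm wide; open, the fingers measure 114 mm over their backs; the gripper's body (76 mm by 85 mm) begins 54 mm behind the grasp point. The pads swing forward as they close: fully open they stand 13 mm farther back than shut.
Start: joints at [-1.37, 0.052, 1.401, -0, 1.689, -0.07], TCP at [0.14, -0.506, 0.216] pointing down, gripper open.
Joint ranges: [-2.9, 2.9], [-0.91, 2.17], [0.12, 2.37], [-1.06, 4.2], [0.26, 2.73], [-2.93, 2.93]. Speed limits (rad/s): [2.57, 2.57, 3.01, 3.14, 3.14, 3.14].

### API

Orientations are given as a rotation vector (axis times angle).
In Python, from workcell import robot gives the robot as it stands.
- The arm moves only by the tool carry_out, never from a script. Its argument "commands" is a list of rows, each a list of 7 numbers: the shift along the tool's x, y, z in cm, then the turn, a rotation vector about the tool's x, y, z in rad, then the gripper command: -1 is shut, 1 is fully open, values between are in proportion. In form: [[x, y, z, wx, wy, wz, claw], ...]. A call has 1 to 12 rows; each row is the pose to reach, as a shift and turn from the pose commanded when the call began, along the tool's axes at that moment; what a row does not reach only later rows make up. A row lasts 1/10 s, in which the tool goes at most 50 mm and 8.59 degrees, less where a joint would pass 70% of its speed; a pose out of reach is approached as far as the arm can. A call with a gripper value outside its range is refused whole. The fingers move at their own pace and stop on an object; "squeeze" is the grip in N (left out, the last holds). Time passes only in rows, so rows that repeat a pose let the fingers close. It gives the time, the measured TCP pose, the force, the opening and the grip force at its end, in the units of the state.
- robot.get_obs(): the state, without advancing time (a new reading comes with each control period).
- robot.get_image(name): name is "side" or "top" or "wrist"; returns a dict with "frame" (400x640x3 uint8, red, green, blue), "mtx" (3x3 intrinsics, pixels), "k1" (the pictures are not rectified: a ray, as slopes to the right and down, at radius r is drawn at 1 + k1 r^2 times it, then the intrinsics apply), "R" (3x3) and "t" (3): a world point X has camera coordinates R X + t; the wrist camera has in their place "T_tool_cam" (4x4, takes a point from camera to tool coordinates, whose origin is the TCP and whose axes are the flange's). Camera axes: x right, y down, z forward; pixel columns grow to the right and rows downward; lengths in m; the calibration is good to about 2 mm. A picture is of the moment at which its call begins: read the wrist's pose just before it. There is no depth.
- robot.sign_off(): hands the job in; it is judged then, once.
Trained networks look in a picture, given as the dict that the camera call returned (one of the last four; its "shot" number tells which), for a name from the list of things; names that differ only in an ending like _2 or _b are one class to them, and where a whole thing is asked for, a point or a joint stands for the part that bears it (a point fixed in the world has none). Each returns a list of dicts, best first, with "score" (0 to 1); they miss things now and then, are a little off and sometimes report something else, mostly with a low value. They report only what shows in the picture. A call takes as long as a camera call.
- robot.spot_in(picture, thing): "xy" ([column, row] in pixels, amid what is visible of it).
- robot.cut_out(picture, thing): "region" (400x640 bool, what is visible of it) and "xy" ([column, row] in pixels, amid what is visible of it).
The state is a dict: "clock": time; "q": joint angles; "qd": joint speeds; "joint_efforts": joint torques, N m; "position": TCP position; "tcp_rot": TCP orientation; "wrist_force": force on the tool from outside, world axes, zero at the start; "moment": the same for the moment, N m; "grip_width": finger opening in m; "grasp_force": force on a finger pad.
Only numpy, scipy, OpenCV 4.12 (cv2) and the standard library are available. Lean on these libraries where they do the work, as an engineer would, in place of code of your own. Each camera call takes 0.05 s, during which the arm holds its last target. There are 200 camera calls.

## Working session

There is one attempt and no reset: what is moved stays moved. The work goes in short steps, Python scripts to look and compute and a tool call to move; the robot and the scene stay as the last step left them, time stands still between calls to the robot, and variables do not carry over. Pictures are saved under pics/ and viewed, at most 10 in all, crops included, and the job is handed in when it is done.

Besides the shell and the picture viewer there is one more tool, called after ">>>" as name([rows], argument=value, ...), one row to a line, values as JSON. carry_out: Moves the arm, as the interface text tells. Its arguments: {"type":"object","properties":{"commands":{"type":"array"},"squeeze":{"type":"number"}},"required":["commands"]}

```bash
mkdir -p pics
cat > h.py <<'E'
import numpy as np, cv2
from workcell import robot
from scipy.spatial.transform import Rotation as Ro
def ray(im,uv,obs=None):
    m=im["mtx"];d=np.array([(uv[0]-m[0,2])/m[0,0],(uv[1]-m[1,2])/m[1,1]]);s=d.copy()
    for _ in range(20): s=d/(1+im["k1"]*(s@s))
    v=np.array([s[0],s[1],1.])
    if "R" in im: return -im["R"].T@im["t"], im["R"].T@v
    T=np.array(im["T_tool_cam"]);A=Ro.from_rotvec(obs["tcp_rot"]).as_matrix()
    return A@T[:3,3]+np.array(obs["position"]), A@T[:3,:3]@v
def at(im,uv,z,obs=None):
    o,d=ray(im,uv,obs);return o+d*(z-o[2])/d[2]
E
python3 - <<'E'
from h import *
np.set_printoptions(precision=4,suppress=True)
o=robot.get_obs();print(o)
for c in ("top","side"):
    im=robot.get_image(c);cv2.imwrite(f"pics/{c}0.png",im["frame"][:,:,::-1])
    for n,z in [("strap",.033),("buckle",.029),("tip",.029),("cap1_top",.042),("cap2_top",.042),("cap3_top",.042),("cap4_top",.042),("setter",.05),("dish",.03),("anvil",.04)]:
        for r in robot.spot_in(im,n)[:4]: print(c,n,round(r["score"],2),np.round(r["xy"]),at(im,r["xy"],z))
E
```

```text
{'clock': 0.0, 'q': array([-1.3703,  0.0528,  1.4018,  0.    ,  1.6886, -0.0703]), 'qd': array([ 0.001 ,  0.0021, -0.0008, -0.0003, -0.0009, -0.0025]), 'joint_efforts': array([ -0.0022, -38.1666, -36.0198,  -0.0001,   0.006 ,   0.    ]), 'position': array([ 0.1404, -0.5055,  0.2156]), 'tcp_rot': array([-3.1113, -0.4238,  0.0001]), 'wrist_force': array([ 0.1892,  0.4192, -0.2513]), 'moment': array([0.0141, 0.0343, 0.0388]), 'grasp_force': 0.0, 'grip_width': 0.08552505167163833}
top strap 0.87 [326. 208.] [ 0.5239 -0.0157  0.033 ]
top strap 0.44 [186. 263.] [0.3381 0.4796 0.033 ]
top buckle 0.71 [324. 207.] [ 0.5293 -0.0055  0.029 ]
top tip 0.61 [330. 209.] [ 0.5212 -0.0293  0.029 ]
top cap3_top 0.32 [331. 209.] [ 0.5196 -0.0317  0.042 ]
top dish 0.77 [277. 171.] [0.6609 0.1582 0.03  ]
top anvil 0.67 [376. 236.] [ 0.4233 -0.1848  0.04  ]
side strap 0.66 [318. 221.] [0.5031 0.0168 0.033 ]
side buckle 0.72 [316. 218.] [0.5134 0.003  0.029 ]
side buckle 0.45 [307. 225.] [0.5252 0.0366 0.029 ]
side tip 0.68 [241. 246.] [0.6495 0.1673 0.029 ]
side tip 0.63 [309. 228.] [0.5172 0.0459 0.029 ]
side tip 0.56 [319. 217.] [ 0.506  -0.0064  0.029 ]
side setter 0.51 [278. 159.] [ 0.708  -0.2111  0.05  ]
side dish 0.96 [240. 243.] [0.6577 0.1572 0.03  ]
side dish 0.59 [366. 184.] [ 0.4277 -0.1945  0.03  ]
side anvil 0.7 [365. 184.] [ 0.4257 -0.1785  0.04  ]
```

Run:
```python
import cv2,numpy as np
a=cv2.imread("pics/top0.png")[130:280,200:420];b=cv2.imread("pics/side0.png")[120:270,210:430]
cv2.imwrite("pics/c0.png",np.vstack([cv2.resize(x,(440,300),interpolation=2) for x in(a,b)]))
```

```text
(no output)
```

View pics/c0.png

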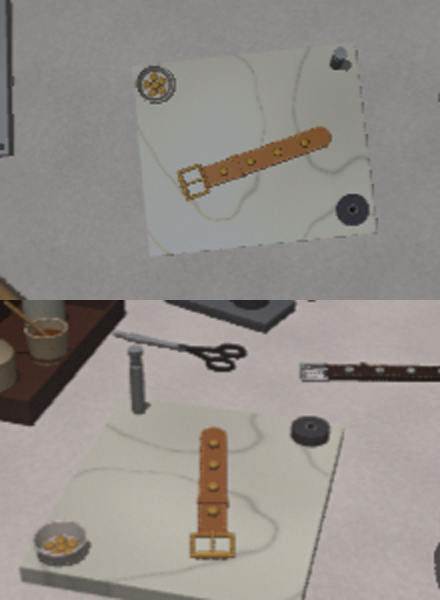

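The strap lies on the slab with its buckle at top-view px ≈(291,221) and its tip at ≈(365,197). The caps are at about (311,215), (325,211), (339,206) and (352,201), in order from the buckle. The setter is by the tip side at the far corner, and the anvil and dish are clear of the strap.

Run:
```python
from h import *
np.set_printoptions(precision=4,suppress=True)
im=robot.get_image("top");o=robot.get_obs()
A=Ro.from_rotvec(o["tcp_rot"]).as_matrix();print(A)
P=[at(im,p,z) for p,z in [((291,221),.029),((311.5,215.5),.042),((325,211),.042),((339,206),.042),((352.5,201.5),.042),((365.5,197.5),.029),((370,160),.025)]]
print(np.array(P)); d=P[1]-P[4];print("yaw",np.arctan2(d[1],d[0]))
w=robot.get_image("wrist");print(w["T_tool_cam"],w["mtx"])
c=(P[1]+P[4])/2
print("shift cm for tcp over center z .22", A.T@(np.array([c[0],c[1],.22])-o["position"])*100)
```

```text
[[ 0.9636  0.2675 -0.    ]
 [ 0.2675 -0.9636 -0.0001]
 [-0.      0.0001 -1.    ]]
[[ 0.4818  0.1097  0.029 ]
 [ 0.499   0.037   0.042 ]
 [ 0.514  -0.0103  0.042 ]
 [ 0.5307 -0.0594  0.042 ]
 [ 0.5458 -0.1067  0.042 ]
 [ 0.5605 -0.1535  0.029 ]
 [ 0.6949 -0.173   0.025 ]]
yaw 1.885154844142751
[[ 0.0007 -0.9516 -0.3074  0.0788]
 [ 1.      0.0009 -0.0003  0.0004]
 [ 0.0006 -0.3074  0.9516 -0.1572]
 [ 0.      0.      0.      1.    ]] [[327.421    0.     321.4917]
 [  0.     327.421  202.8073]
 [  0.       0.       1.    ]]
shift cm for tcp over center z .22 [ 49.4019 -35.1663  -0.362 ]
```

>>> carry_out([
  [49.4,-35.2,4.5,0,0,-1.61,-1],
  [49.4,-35.2,4.5,0,0,-1.61,-1],
  [49.4,-35.2,4.5,0,0,-1.61,-1],
  [49.4,-35.2,4.5,0,0,-1.61,-1],
  [49.4,-35.2,4.5,0,0,-1.61,-1],
  [49.4,-35.2,4.5,0,0,-1.61,-1],
  [49.4,-35.2,4.5,0,0,-1.61,-1],
  [49.4,-35.2,4.5,0,0,-1.61,-1],
  [49.4,-35.2,4.5,0,0,-1.61,-1],
  [49.4,-35.2,4.5,0,0,-1.61,-1],
  [49.4,-35.2,4.5,0,0,-1.61,-1],
  [49.4,-35.2,4.5,0,0,-1.61,-1],
], squeeze=20)

```text
clock: 2.4
position: [0.5182, -0.039, 0.1721]
tcp_rot: [1.847, 2.54, 0.0]
wrist_force: [1.2, -1.3, 1.6]
grip_width: 0.0002
grasp_force: 0.0
```

Run:
```python
from h import *
np.set_printoptions(precision=4,suppress=True)
o=robot.get_obs();im=robot.get_image("wrist");f=im["frame"].copy();print(o["position"],o["tcp_rot"],o["wrist_force"],o["clock"])
for n,z in [("buckle",.029),("tip",.029)]+[(f"cap{i}_top",.042) for i in(1,2,3,4)]:
    for r in robot.spot_in(im,n)[:4]:
        print(n,round(r["score"],2),np.round(r["xy"]),at(im,r["xy"],z,o)); cv2.circle(f,tuple(int(v) for v in r["xy"]),3,(0,255,0),1)
cv2.imwrite("pics/w1.png",f[:,:,::-1])
```

```text
[ 0.5182 -0.039   0.1721] [1.847  2.5404 0.0002] [ 1.194  -1.3036  1.6099] 2.4
buckle 0.85 [326. 131.] [0.5069 0.0091 0.029 ]
tip 0.88 [328. 125.] [0.5073 0.0151 0.029 ]
cap1_top 0.82 [329.  99.] [0.5002 0.0363 0.042 ]
cap2_top 0.49 [328. 151.] [ 0.5131 -0.0059  0.042 ]
cap2_top 0.43 [326.  96.] [0.4978 0.0375 0.042 ]
cap3_top 0.64 [330. 207.] [ 0.5311 -0.0539  0.042 ]
```

View pics/w1.png

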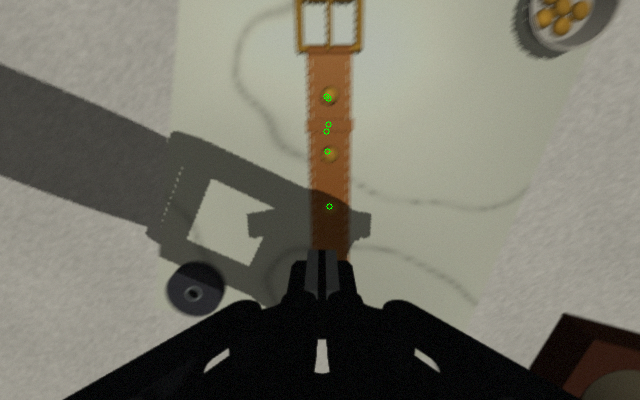

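The wrist view shows cap 1 at about (329,96), cap 2 at (329,154) and cap 3 in shadow near (330,208). Cap 4 is hidden behind the fingers. I'll refine this with a rigid fit of the strap model.

Run:
```python
from h import *
from scipy.optimize import least_squares
np.set_printoptions(precision=4,suppress=True)
def cents(im,seeds,w):
    f=im["frame"];hsv=cv2.cvtColor(f,cv2.COLOR_RGB2HSV).astype(float);out=[]
    for s in seeds:
        x,y=map(int,np.round(s));h=hsv[y-w:y+w+1,x-w:x+w+1]
        m=(h[...,0]>=15)&(h[...,1]>80)
        yy,xx=np.nonzero(m);out.append((x-w+xx.mean(),y-w+yy.mean(),m.sum()) if m.sum() else (np.nan,)*3)
    return np.array(out)
o=robot.get_obs();w=robot.get_image("wrist");t=robot.get_image("top")
cw=cents(w,[(329,96),(329,154),(330,208)],11);ct=cents(t,[(311.5,215.5),(325,211),(339,206),(352.5,201.5)],4)
print(cw);print(ct)
pw=np.array([at(w,p[:2],.040,o) for p in cw]);pt=np.array([at(t,p[:2],.040) for p in ct]);print(pw);print(pt)
X=np.array([75,25,-25,-75])/1000
def fit(P,x):
    r=lambda v:np.r_[v[0]+x*np.cos(v[2])-P[:,0],v[1]+x*np.sin(v[2])-P[:,1]]
    s=least_squares(r,[.52,-.035,1.885]);print(s.x,s.fun*1000);return s.x
for P,x in((pw,X[:3]),(pt,X)):
    k=~np.isnan(P[:,0]);v=fit(P[k],x[k]);print(np.c_[v[0]+X*np.cos(v[2]),v[1]+X*np.sin(v[2])])
cv2.imwrite("pics/w2.png",cv2.resize(w["frame"][60:250,270:390,::-1],None,fx=3,fy=3))
```

```text
[[329.4356  93.9538 303.    ]
 [329.4492 152.8164 256.    ]
 [329.8776 207.1088 294.    ]]
[[309.5    215.5      2.    ]
 [325.4    211.6667  15.    ]
 [     nan      nan      nan]
 [     nan      nan      nan]]
[[ 0.4985  0.037   0.04  ]
 [ 0.5139 -0.0099  0.04  ]
 [ 0.5301 -0.0579  0.04  ]]
[[ 0.4993  0.044   0.04  ]
 [ 0.5118 -0.0117  0.04  ]
 [    nan     nan     nan]
 [    nan     nan     nan]]
[ 0.5221 -0.034   1.8916] [-0.1236  0.2624 -0.1388  0.1728 -0.3914  0.2186]
[[ 0.4984  0.0372]
 [ 0.5142 -0.0103]
 [ 0.5299 -0.0577]
 [ 0.5457 -0.1052]]
[ 0.5166 -0.0326  1.7924] [ 0.776  -0.776  -3.4431  3.4431]
[[ 0.5001  0.0406]
 [ 0.5111 -0.0082]
 [ 0.5221 -0.057 ]
 [ 0.533  -0.1058]]
```

View pics/w2.png

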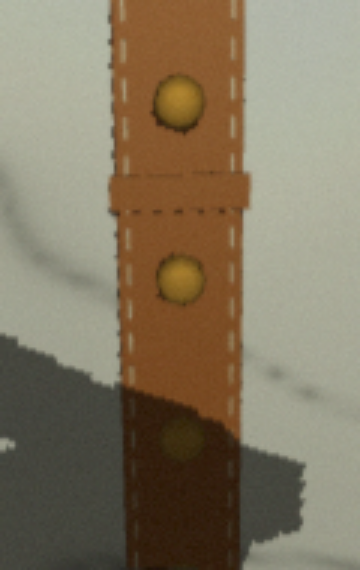

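The crop confirms the fit, with the caps at (330,94), (330,153) and (330,207). The wrist and top-view positions agree to within 2 mm.

```bash
cat > to.py <<'E'
from h import *
import sys
np.set_printoptions(precision=4,suppress=True)
C=np.array([[.4985,.0371],[.5142,-.0104],[.5301,-.0580],[.5458,-.1056]])
o=robot.get_obs();A=Ro.from_rotvec(o["tcp_rot"]).as_matrix();print(o["position"],o["clock"],o["wrist_force"],A[:,0],A[:,2])
print([A.T@(np.r_[c,.06]-o["position"])*100 for c in C])
E
python3 to.py
```

```text
[ 0.5168 -0.0421  0.1725] 2.85 [ 1.0072  0.3246 -0.2604] [-0.3032  0.9529 -0.0005] [ 0.0008 -0.0003 -1.    ]
[array([ 8.104 ,  0.652 , 11.2432]), array([ 3.1016,  0.7076, 11.2458]), array([-1.9165,  0.7793, 11.2484]), array([-6.9284,  0.832 , 11.251 ])]
```

>>> carry_out([
  [4,0.65,4,0,0,0,-1],
  [8.1,0.65,7,0,0,0,-1],
  [8.1,0.65,10,0,0,0,-1],
  [8.1,0.65,11.2,0,0,0,-1],
  [8.1,0.65,11.2,0,0,0,-1],
  [8.1,0.65,11.2,0,0,0,-1],
])

```text
clock: 3.45
position: [0.4998, 0.0371, 0.0618]
tcp_rot: [1.853, 2.535, 0.002]
wrist_force: [0.1, -0.2, 0.2]
grip_width: 0.0001
grasp_force: 0.0
```

```bash
python3 to.py
python3 - <<'E'
from h import *
o=robot.get_obs();im=robot.get_image("wrist");s=robot.get_image("side")
a=cv2.resize(im["frame"][150:300,240:400],(480,450),interpolation=2)
b=cv2.resize(s["frame"][170:260,275:355],(320,360),interpolation=2)
c=np.zeros((450,800,3),np.uint8);c[:,:480]=a;c[:360,480:]=b
cv2.imwrite("pics/w3.png",c[:,:,::-1]);print(robot.get_obs()["position"])
E
```

```text
[0.4998 0.0371 0.0618] 3.45 [ 0.0829 -0.2342  0.2249] [-0.3036  0.9528 -0.001 ] [ 0.0025 -0.0003 -1.    ]
[array([ 0.0384, -0.1204,  0.1756]), array([-4.9641, -0.0664,  0.1809]), array([-9.9821,  0.0036,  0.1862]), array([-14.9941,   0.0545,   0.1914])]
[0.50009622 0.03729429 0.06215683]
```

View pics/w3.png

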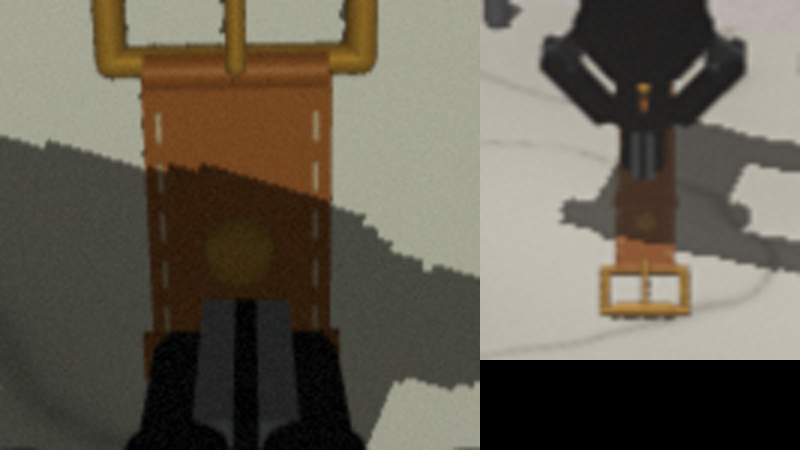

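The wrist view shows cap 1 just ahead of the finger tip, at about px (319.7,233). The tip edge is at about (321.7,250). I'll compute the cap's offset from this.

Run:
```python
from h import *
np.set_printoptions(precision=4,suppress=True)
o=robot.get_obs();im=robot.get_image("wrist");A=Ro.from_rotvec(o["tcp_rot"]).as_matrix()
for p,z in [((319.7,233),.041),((321.7,250),o["position"][2]-.008),((321.7,250),o["position"][2]+.001)]:
    X=at(im,p,z,o);print(X,A.T@(X-o["position"])*1000)
print(cents:=[np.round(r["xy"]) for r in robot.spot_in(im,"cap1_top")])
print(o["clock"])
```

```text
[0.4987 0.039  0.041 ] [ 2.0732 -0.9316 21.1511]
[0.5011 0.0349 0.0542] [-2.5453  0.258   8.0042]
[0.4998 0.0391 0.0632] [ 1.8479  0.258  -1.0015]
[array([318., 232.]), array([318., 182.])]
3.55
```

Run:
```python
from h import *
np.set_printoptions(precision=4,suppress=True)
o=robot.get_obs();im=robot.get_image("wrist");s=robot.get_image("side");A=Ro.from_rotvec(o["tcp_rot"]).as_matrix()
a,d=ray(im,(321.7,250),o);b,e=ray(s,(315.8,214.5))
k=np.linalg.lstsq(np.c_[d,-e],b-a,rcond=None)[0]
for X in(a+k[0]*d,b+k[1]*e):print(X,A.T@(X-o["position"])*1000)
print("sidecam",b, "cap side ray", at(s,(275+164/4,170+221/4),.041))
```

```text
[0.497  0.0466 0.0781] [  9.4194   0.2581 -16.5234]
[0.4974 0.0468 0.0781] [  9.4333   0.6394 -16.5166]
sidecam [0.1863 0.9441 0.8143] cap side ray [0.498  0.0435 0.041 ]
```

>>> carry_out([
  [0.2,-0.1,0.5,0,0,0,-1],
  [0.2,-0.1,0.9,0,0,0,-1],
  [0.2,-0.1,1.0,0,0,0,-1],
  [0.2,-0.1,1.1,0,0,0,-1],
  [0.2,-0.1,1.2,0,0,0,-1],
  [0.2,-0.1,1.3,0,0,0,-1],
])

```text
clock: 4.35
position: [0.4971, 0.0398, 0.047]
tcp_rot: [1.852, 2.538, 0.0]
wrist_force: [-0.2, -0.1, -0.2]
grip_width: 0.0001
grasp_force: 0.0
```

```bash
python3 to.py
python3 - <<'E'
from h import *
o=robot.get_obs();im=robot.get_image("wrist");s=robot.get_image("side")
a=cv2.resize(im["frame"][190:290,270:370],(400,400),interpolation=2)
b=cv2.resize(s["frame"][190:240,290:340],(400,400),interpolation=2)
c=np.hstack([a,b]);c=(255*(c/255.)**.5).astype(np.uint8)
cv2.imwrite("pics/w4.png",c[:,:,::-1]);print(robot.get_obs()["position"])
E
```

```text
[0.4971 0.0398 0.047 ] 4.35 [-0.1649 -0.0551 -0.2002] [-0.3051  0.9523 -0.0001] [ 0.0002 -0.0001 -1.    ]
[array([-0.2955,  0.051 , -1.3025]), array([-5.298 ,  0.097 , -1.3018]), array([-10.3162,   0.159 ,  -1.3012]), array([-15.3282,   0.2019,  -1.3006])]
[0.49702415 0.03973575 0.04688418]
```

View pics/w4.png

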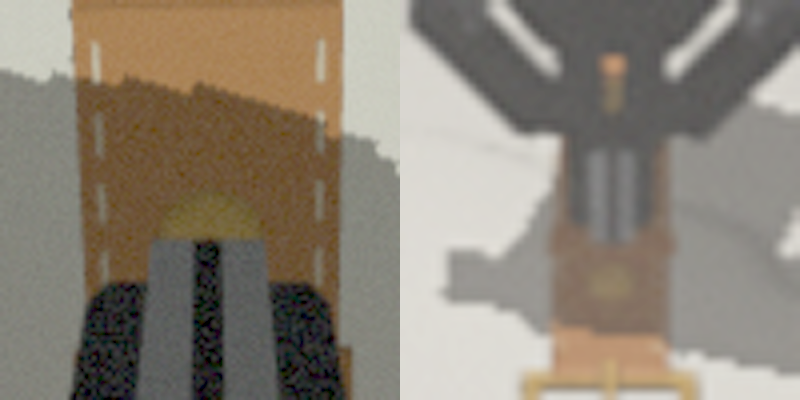

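The tip is still short of the cap: in the side view the tip is at row ≈220 and the cap at row ≈225. It is centred laterally, and the shut tips sit farther back than I assumed. I'll keep descending, watching the force.

>>> carry_out([
  [-0.1,0,0.4,0,0,0,-1],
  [-0.1,0,0.8,0,0,0,-1],
  [-0.1,0,1.1,0,0,0,-1],
  [-0.1,0,1.3,0,0,0,-1],
  [-0.1,0,1.4,0,0,0,-1],
  [-0.1,0,1.5,0,0,0,-1],
])

```text
clock: 5.05
position: [0.4974, 0.0388, 0.0319]
tcp_rot: [1.852, 2.538, -0.0]
wrist_force: [0.5, 0.5, 0.8]
grip_width: -0.0
grasp_force: 0.0
```

>>> carry_out([
  [0,0,0.1,0,0,0,-1],
  [0,0,0.2,0,0,0,-1],
  [0,0,0.3,0,0,0,-1],
  [0,0,0.4,0,0,0,-1],
])

```text
clock: 5.45
position: [0.4974, 0.0388, 0.0279]
tcp_rot: [1.852, 2.538, -0.0]
wrist_force: [-0.2, -0.4, 0.2]
grip_width: 0.0002
grasp_force: 0.0
```

>>> carry_out([
  [0,0,0.1,0,0,0,-1],
  [0,0,0.2,0,0,0,-1],
  [0,0,0.3,0,0,0,-1],
])

```text
clock: 5.75
position: [0.4974, 0.0388, 0.0253]
tcp_rot: [1.852, 2.538, 0.0]
wrist_force: [-1.7, -0.9, 3.1]
grip_width: 0.0002
grasp_force: 1.7
```

Contact at about TCP z = 0.026, with a force of about 3 N.

>>> carry_out([
  [0,0,0.1,0,0,0,-1],
  [0,0,0.2,0,0,0,-1],
  [0,0,0.3,0,0,0,-1],
])

```text
clock: 6.05
position: [0.4974, 0.0388, 0.0221]
tcp_rot: [1.852, 2.538, 0.0]
wrist_force: [-1.5, -0.2, 4.0]
grip_width: 0.0002
grasp_force: 1.7
```

>>> carry_out([
  [0,0,0.05,0,0,0,-1],
  [0,0,0.1,0,0,0,-1],
  [0,0,0.15,0,0,0,-1],
])

```text
clock: 6.35
position: [0.4975, 0.0388, 0.0209]
tcp_rot: [1.852, 2.538, 0.0]
wrist_force: [-4.1, 0.4, 7.1]
grip_width: -0.0001
grasp_force: 3.9
```

>>> carry_out([
  [0,0,0.03,0,0,0,-1],
  [0,0,0.03,0,0,0,-1],
])

```text
clock: 6.55
position: [0.4975, 0.0388, 0.0208]
tcp_rot: [1.852, 2.537, 0.0]
wrist_force: [-3.9, 0.5, 8.0]
grip_width: -0.0003
grasp_force: 4.1
```

The force is 8 N, well above the 3.5 N sliding force and rising with depth, so cap 1 is home. I'll lift straight up, move towards cap 2, and look back at cap 1.

>>> carry_out([
  [0,0,-0.5,0,0,0,-1],
  [0,0,-1.5,0,0,0,-1],
  [-2.5,0.1,-2.5,0,0,0,-1],
  [-5.0,0.1,-2.5,0,0,0,-1],
  [-5.0,0.1,-2.5,0,0,0,-1],
  [-5.0,0.1,-2.5,0,0,0,-1],
])

```text
clock: 7.15
position: [0.5134, -0.0086, 0.0452]
tcp_rot: [-1.853, -2.536, -0.0]
wrist_force: [0.2, -0.3, 0.2]
grip_width: 0.0004
grasp_force: 0.0
```

```bash
python3 to.py
python3 - <<'E'
from h import *
np.set_printoptions(precision=4,suppress=True)
o=robot.get_obs();im=robot.get_image("wrist");s=robot.get_image("side")
for n in("cap1_top","cap2_top"):
  for r in robot.spot_in(im,n)[:3]:print(n,r["score"],r["xy"],at(im,r["xy"],.039,o))
a=cv2.resize(im["frame"][100:300,220:420],(600,600),interpolation=2)
b=cv2.resize(s["frame"][175:250,290:315+25],(200,300),interpolation=2)
c=np.zeros((600,800,3),np.uint8);c[:,:600]=a;c[:300,600:]=b;c=(255*(c/255.)**.6).astype(np.uint8)
cv2.imwrite("pics/w5.png",c[:,:,::-1])
E
```

```text
[ 0.5134 -0.0086  0.0452] 7.15 [ 0.2232 -0.2977  0.2355] [-0.304   0.9527  0.0003] [-0.0003  0.0003 -1.    ]
[array([ 4.8059, -0.0331, -1.4816]), array([-0.1966,  0.0185, -1.4833]), array([-5.2147,  0.086 , -1.485 ]), array([-10.2267,   0.1346,  -1.4867])]
cap1_top 0.72 [321.3, 157.9] [0.4985 0.0383 0.039 ]
cap2_top 0.68 [323.3, 240.2] [ 0.5132 -0.0042  0.039 ]
```

View pics/w5.png

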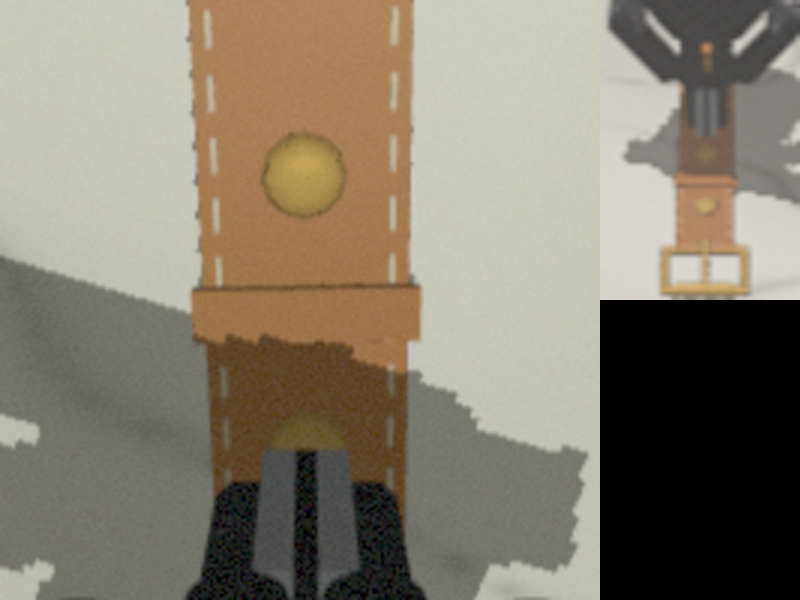

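Cap 1 now sits flush, at crop (304,174), and its position is unchanged, so the strap has not shifted. The tip is lined up over cap 2.

>>> carry_out([
  [-0.15,0,0.6,0,0,0,-1],
  [-0.15,0,1.2,0,0,0,-1],
  [-0.15,0,1.6,0,0,0,-1],
  [-0.15,0,1.8,0,0,0,-1],
  [-0.15,0,1.9,0,0,0,-1],
  [-0.15,0,2.0,0,0,0,-1],
  [-0.15,0,2.1,0,0,0,-1],
  [-0.15,0,2.2,0,0,0,-1],
])

```text
clock: 8.15
position: [0.5141, -0.0099, 0.0234]
tcp_rot: [1.852, 2.537, 0.0]
wrist_force: [-1.9, 1.2, 3.8]
grip_width: -0.0004
grasp_force: 1.7
```

>>> carry_out([
  [0,0,0.1,0,0,0,-1],
  [0,0,0.2,0,0,0,-1],
  [0,0,0.25,0,0,0,-1],
  [0,0,0.25,0,0,0,-1],
])

```text
clock: 8.55
position: [0.5142, -0.0099, 0.0211]
tcp_rot: [1.852, 2.538, 0.0]
wrist_force: [-4.1, 1.4, 7.3]
grip_width: -0.0
grasp_force: 3.4
```

>>> carry_out([
  [0,0,0.04,0,0,0,-1],
  [0,0,0.04,0,0,0,-1],
])

```text
clock: 8.75
position: [0.5142, -0.0099, 0.0209]
tcp_rot: [1.852, 2.537, 0.0]
wrist_force: [-5.1, 0.4, 8.5]
grip_width: -0.0
grasp_force: 3.9
```

Cap 2 is home at 8.5 N. Next is cap 3.

>>> carry_out([
  [0,0,-0.5,0,0,0,-1],
  [0,0,-1.5,0,0,0,-1],
  [-2.5,0.1,-2.0,0,0,0,-1],
  [-5.0,0.1,-2.0,0,0,0,-1],
  [-5.0,0.1,-2.0,0,0,0,-1],
  [-5.0,0.1,-2.0,0,0,0,-1],
])

```text
clock: 9.35
position: [0.5302, -0.0574, 0.0404]
tcp_rot: [-1.853, -2.537, -0.0]
wrist_force: [0.8, -0.2, -0.4]
grip_width: 0.0001
grasp_force: 0.0
```

```bash
python3 to.py
python3 - <<'E'
from h import *
np.set_printoptions(precision=4,suppress=True)
o=robot.get_obs();im=robot.get_image("wrist")
for n in("cap1_top","cap2_top","cap3_top"):
  for r in robot.spot_in(im,n)[:3]:print(n,r["score"],r["xy"],at(im,r["xy"],.038,o))
c=cv2.resize(im["frame"][90:290,220:420],(600,600),interpolation=2);c=(255*(c/255.)**.6).astype(np.uint8)
cv2.imwrite("pics/w6.png",c[:,:,::-1])
E
```

```text
[ 0.5302 -0.0574  0.0404] 9.35 [ 0.753  -0.1768 -0.4409] [-0.304   0.9527  0.0001] [-0.      0.0001 -1.    ]
[array([ 9.9652, -0.145 , -1.9621]), array([ 4.9627, -0.0934, -1.9629]), array([-0.0553, -0.0258, -1.9636]), array([-5.0673,  0.0227, -1.9643])]
cap1_top 0.63 [324.1, 243.9] [ 0.5305 -0.0533  0.038 ]
cap1_top 0.55 [318.7, 46.5] [0.4988 0.037  0.038 ]
cap2_top 0.92 [322.3, 152.8] [ 0.5147 -0.0073  0.038 ]
cap2_top 0.52 [321.7, 244.3] [ 0.5293 -0.0539  0.038 ]
cap3_top 0.8 [324.7, 243.3] [ 0.5307 -0.0529  0.038 ]
```

View pics/w6.png

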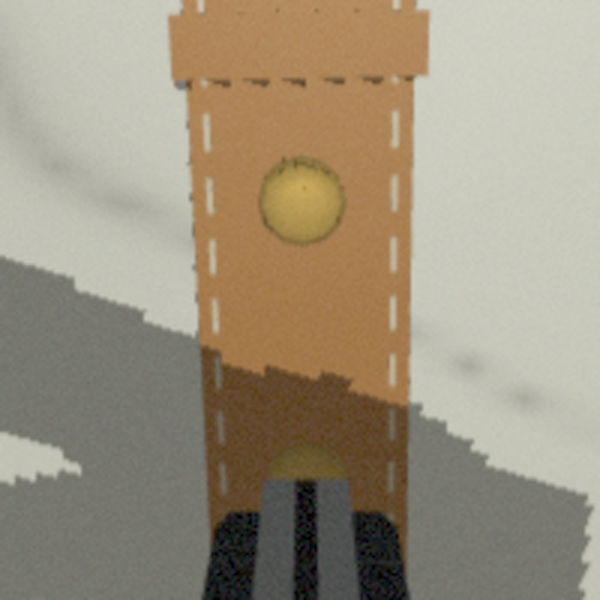

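Caps 1 and 2 are seated and the strap is unmoved; cap 2 is at crop (302,201). The tip is centred over cap 3.

>>> carry_out([
  [-0.05,0,0.6,0,0,0,-1],
  [-0.05,0,1.1,0,0,0,-1],
  [-0.05,0,1.3,0,0,0,-1],
  [-0.05,0,1.4,0,0,0,-1],
  [-0.05,0,1.5,0,0,0,-1],
  [-0.05,0,1.6,0,0,0,-1],
  [-0.05,0,1.7,0,0,0,-1],
  [-0.05,0,1.8,0,0,0,-1],
])

```text
clock: 10.35
position: [0.5304, -0.0577, 0.0224]
tcp_rot: [1.852, 2.538, 0.0]
wrist_force: [-1.8, 1.6, 3.5]
grip_width: 0.0001
grasp_force: 1.7
```

>>> carry_out([
  [0,0,0.1,0,0,0,-1],
  [0,0,0.15,0,0,0,-1],
  [0,0,0.18,0,0,0,-1],
  [0,0,0.18,0,0,0,-1],
])

```text
clock: 10.75
position: [0.5305, -0.0577, 0.021]
tcp_rot: [1.852, 2.538, 0.0]
wrist_force: [-3.0, 1.5, 6.6]
grip_width: -0.0002
grasp_force: 3.6
```

>>> carry_out([
  [0,0,0.06,0,0,0,-1],
  [0,0,0.06,0,0,0,-1],
])

```text
clock: 10.95
position: [0.5305, -0.0577, 0.0207]
tcp_rot: [1.852, 2.538, 0.0]
wrist_force: [-4.8, 2.1, 8.6]
grip_width: -0.0001
grasp_force: 4.5
```

Cap 3 is home at 8.6 N. Next is cap 4.

>>> carry_out([
  [0,0,-0.5,0,0,0,-1],
  [0,0,-1.5,0,0,0,-1],
  [-2.5,0.05,-2.0,0,0,0,-1],
  [-5.0,0.05,-2.0,0,0,0,-1],
  [-5.0,0.05,-2.0,0,0,0,-1],
  [-5.0,0.05,-2.0,0,0,0,-1],
])

```text
clock: 11.55
position: [0.546, -0.1053, 0.0399]
tcp_rot: [-1.853, -2.537, -0.0]
wrist_force: [-0.3, -0.6, -0.8]
grip_width: -0.0003
grasp_force: 0.0
```

```bash
python3 to.py
python3 - <<'E'
from h import *
np.set_printoptions(precision=4,suppress=True)
o=robot.get_obs();im=robot.get_image("wrist")
for n in("cap2_top","cap3_top","cap4_top"):
  for r in robot.spot_in(im,n)[:3]:print(n,r["score"],r["xy"],at(im,r["xy"],.038,o))
E
```

```text
[ 0.546  -0.1053  0.0399] 11.55 [-0.3186 -0.6176 -0.7789] [-0.3041  0.9526  0.0002] [-0.0001  0.0001 -1.    ]
[array([15.015 , -0.1935, -2.011 ]), array([10.0125, -0.1423, -2.0118]), array([ 4.9944, -0.0751, -2.0126]), array([-0.0176, -0.027 , -2.0134])]
cap2_top 0.78 [316.5, 46.9] [ 0.5138 -0.0114  0.038 ]
cap3_top 0.63 [321.6, 155.2] [ 0.5305 -0.0564  0.038 ]
cap3_top 0.21 [319.5, 44.3] [ 0.5147 -0.01    0.038 ]
cap4_top 0.82 [323.2, 244.3] [ 0.5459 -0.1014  0.038 ]
```

>>> carry_out([
  [0,0,0.6,0,0,0,-1],
  [0,0,1.1,0,0,0,-1],
  [0,0,1.3,0,0,0,-1],
  [0,0,1.4,0,0,0,-1],
  [0,0,1.5,0,0,0,-1],
  [0,0,1.6,0,0,0,-1],
  [0,0,1.7,0,0,0,-1],
  [0,0,1.75,0,0,0,-1],
])

```text
clock: 12.55
position: [0.5461, -0.1051, 0.0224]
tcp_rot: [1.852, 2.538, 0.0]
wrist_force: [-1.9, 1.3, 3.1]
grip_width: 0.0
grasp_force: 1.7
```

>>> carry_out([
  [0,0,0.1,0,0,0,-1],
  [0,0,0.15,0,0,0,-1],
  [0,0,0.2,0,0,0,-1],
  [0,0,0.2,0,0,0,-1],
])

```text
clock: 12.95
position: [0.5462, -0.1052, 0.021]
tcp_rot: [1.852, 2.538, 0.0]
wrist_force: [-4.3, 2.1, 7.4]
grip_width: -0.0
grasp_force: 3.7
```

>>> carry_out([
  [0,0,0.04,0,0,0,-1],
  [0,0,0.04,0,0,0,-1],
])

```text
clock: 13.15
position: [0.5463, -0.1052, 0.0208]
tcp_rot: [1.852, 2.537, 0.0]
wrist_force: [-5.2, 1.5, 8.2]
grip_width: -0.0
grasp_force: 4.3
```

Cap 4 is home at 8.2 N. I'll lift clear and check everything once more.

>>> carry_out([
  [0,0,-0.5,0,0,0,-1],
  [0,0,-1.5,0,0,0,-1],
  [0,0,-5,0,0,0,-1],
  [0,0,-10,0,0,0,-1],
  [0,0,-14,0,0,0,-1],
  [0,0,-14,0,0,0,-1],
  [-5,0,-14,0,0,0,-1],
  [-5,0,-14,0,0,0,-1],
  [-5,0,-14,0,0,0,-1],
  [-5,0,-14,0,0,0,-1],
])

```text
clock: 14.15
position: [0.5611, -0.1524, 0.1595]
tcp_rot: [-1.851, -2.537, 0.0]
wrist_force: [0.5, 0.2, 1.2]
grip_width: -0.0002
grasp_force: 0.0
```

Run:
```python
from h import *
np.set_printoptions(precision=4,suppress=True)
o=robot.get_obs();im=robot.get_image("wrist");print(o["position"],o["wrist_force"],o["clock"])
for i in(1,2,3,4):
  for r in robot.spot_in(im,f"cap{i}_top")[:3]:print(i,r["score"],r["xy"],at(im,r["xy"],.037,o))
c=cv2.resize(im["frame"][0:280,180:460],(600,600),interpolation=2);c=(255*(c/255.)**.6).astype(np.uint8)
cv2.imwrite("pics/w7.png",c[:,:,::-1])
```

```text
[ 0.5611 -0.1524  0.1595] [0.4687 0.1642 1.165 ] 14.15
2 0.74 [321.6, 129.9] [ 0.5451 -0.1025  0.037 ]
3 0.82 [322.4, 67.2] [ 0.5309 -0.0562  0.037 ]
3 0.7 [167.5, 178.2] [ 0.4295 -0.1833  0.037 ]
3 0.67 [326.0, 129.7] [ 0.5485 -0.1013  0.037 ]
4 0.71 [320.9, 130.1] [ 0.5446 -0.1029  0.037 ]
```

View pics/w7.png

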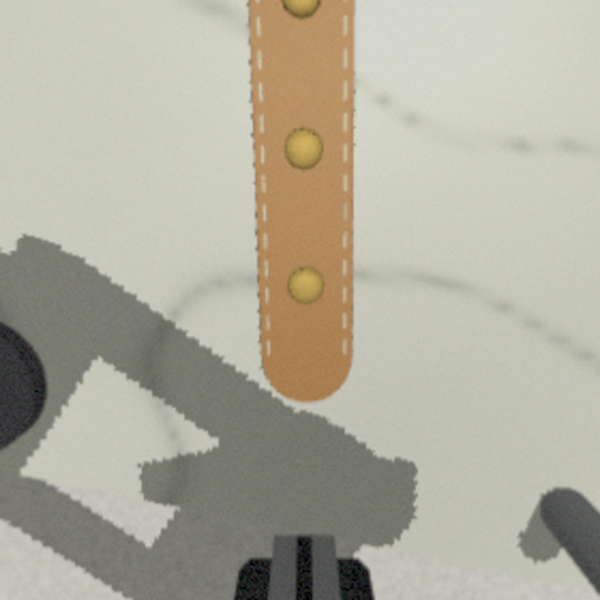

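Caps 3 and 4, at crop (304,148) and (305,285), are seated and the strap is where it was. The robot is clear of everything, so I'm handing in.

```bash
python3 -c "
from workcell import robot
print(robot.sign_off())"
```

```text
the job is handed in; nothing more can be done
None
```

I pressed all four caps home in order from the buckle to the rounded end, peaking at about 8 to 9 N straight down each (marking limit 20 N). The strap did not shift, and I handed the job in with the arm clear after about 14 s on the robot's clock; no verdict was returned.

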